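# Scoop the chocolate into the dish and present it a quarter turn round

### The arm

A 6-joint arm with a two-finger parallel gripper is mounted at the origin on a cart in front of the work surface, level with it; the furniture and walls round the work are solid. World frame = base frame: x ahead of the robot, y to its left, z up, the work surface at z = 0. Lengths are in m, angles in rad, forces in N, time in s.
With the tool pointing down it reaches from about 0.375 to 0.975 m from the base axis. Payload 3.8 kg.
Tool frame: the origin (TCP) lies midway between the tips of the shut fingers; the grasp point (between the pads) lies 19 mm behind it; z points along the fingers, y is the line along which they close (so a half turn about z gives the same grasp; the last joint's range is limited). The gripper opens to 85 mm and grips with 20 to 120 N. Pads are 22 mm wide; open, the fingers measure 114 mm over their backs; the gripper's body (76 mm by 85 mm) begins 54 mm behind the grasp point. The pads swing forward as they close: fully open they stand 13 mm farther back than shut.
Start: joints at [1.3, 0.264, 1.604, -0, 1.274, -0.037], TCP at [0.156, 0.657, 0.231] pointing down, gripper open.
Joint ranges: [-2.63, 2.63], [-0.94, 2.18], [0.31, 2.57], [-1.31, 4.45], [0, 2.66], [-2.55, 2.55]. Speed limits (rad/s): [2.57, 2.57, 3.14, 3.14, 3.14, 3.14].

### API

Orientations are given as a rotation vector (axis times angle).
In Python, from workcell import status, read_camera, workorder, masks_of gives the robot as it stands.
- The arm moves only by the tool drive_tool, never from a script. Its argument "rows" is a list of rows, each a list of 7 numbers: the turn, a rotation vector about the tool's x, y, z in degrees, then the shift along the tool's x, y, z in m, then the opening, from 0 (shut) to 1 (fully open). In form: [[ax, ay, az, tx, ty, tz, claw], ...]. A call has 1 to 8 rows; each row shifts and turns the commanded pose from where the row before left it, along the tool's axes as they then stand; what a row does not reach is not made up. A row lasts 1/12 s, in which the tool goes at most 41.7 mm and 7.16 degrees, less where a joint would pass 70% of its speed; a pose out of reach is approached as far as the arm can. A call is refused whole if a number of a shift passes 0.0417 or a number of a turn 7.16, either way. A call with a gripper value outside its range is refused whole. The fingers move at their own pace and stop on an object; "force" is the grip in N (left out, the last holds). Time passes only in rows, so rows that do not move let the fingers close. It gives the time, the measured TCP pose, the force, the opening and the grip force at its end, in the units of the state.
- status.read_state(): the state, without advancing time (a new reading comes with each control period).
- read_camera(name): name is "scene" or "side" or "wrist"; returns a dict with "color" (420x560x3 uint8, red, green, blue), "intrinsics" (3x3 intrinsics, pixels), "world_from_camera" (4x4, takes a point from camera to world coordinates); the wrist camera has in their place "mount" (4x4, takes a point from camera to tool coordinates, whose origin is the TCP and whose axes are the flange's). Camera axes: x right, y up, looking along -z (the intrinsics and any distortion apply to the point x, -y, -z); pixel columns grow to the right and rows downward; lengths in m; the calibration is good to about 2 mm. A picture is of the moment at which its call begins: read the wrist's pose just before it. There is no depth.
- workorder.finish_job(): hands the job in; it is judged then, once.
Trained networks look in a picture, given as the dict that the camera call returned (one of the last four; its "shot" number tells which), for a name from the list of things; names that differ only in an ending like _2 or _b are one class to them, and where a whole thing is asked for, a point or a joint stands for the part that bears it (a point fixed in the world has none). Each returns a list of dicts, best first, with "score" (0 to 1); they miss things now and then, are a little off and sometimes report something else, mostly with a low value. They report only what shows in the picture. A call takes as long as a camera call.
- masks_of(picture, name): "mask" (420x560 bool, what is visible of it) and "bbox" ([left, top, right, bottom] in pixels, round what is visible of it).
The state is a dict: "time": time; "q": joint angles; "joint_vel": joint speeds; "joint_torque": joint torques, N m; "tool_pos": TCP position; "tcp_rot": TCP orientation; "wrist_force": force on the tool from outside, world axes, zero at the start; "torque": the same for the moment, N m; "width": opening from 0.0 (shut) to 1.0 (fully open); "grip_force": force on a finger pad.
Only numpy, scipy, OpenCV 4.12 (cv2) and the standard library are available. Lean on these libraries where they do the work, as an engineer would, in place of code of your own. Each camera call takes 0.05 s, during which the arm holds its last target. There are 200 camera calls.

### The job

Serve the round chocolate without touching it with the fingers: take the scoop, scoop the chocolate out of the wooden tray, tip it into the white dish on the board, and lay the scoop back down on its flat bottom on the bare worktop. Then take the dish by its blue handle, lift it straight up well clear of the board with the handle still pointing along the board, and only then turn it a quarter turn, either way, so that the handle points squarely across the board; keep it level so that the chocolate stays in the middle. Finish still holding the dish up, level and still, with the chocolate resting in its middle; leave the mug, lemon and tin alone.

Things in the scene. Friction and masses are not known exactly. Their poses are not given: they have to be found in the camera images.
- dish: White round dished plate, 0.22 kg, loose on the board. Origin: centre of its underside; x axis points to its blue handle, which starts along the board's long axis within 0.1 rad. Rim 140 mm across, 30 mm high, wall 4 mm; flat inner floor 5 mm up, about 22 mm in radius, then the wall slopes up gently (19 deg) to 52 mm radius, then steeply (50 deg).
- dish_handle (a point): Centre of the dish's handle, 91 mm from the dish axis along dish x, 35 mm above the dish underside. The handle is an upright plate 50 mm long (dish x), 12 mm thick (dish y), 42 mm high, its foot 14 mm and its top 56 mm above the underside.
- board: Fixed wooden serving board, 437 mm long (its x axis) x 220 mm wide (its y axis) x 18 mm thick. Origin at the centre of its underside, on the worktop.
- tray: Fixed wooden trough. Origin: centre of its underside. Flat inner floor 150 mm (tray x) x 62 mm (tray y), 4 mm above the worktop; near end and sides lean outward at 45 degrees, rising to 21 mm above the worktop; the far (+x) end leans outward at 55 degrees and rises to 33 mm; outside about 195 x 100 mm. The chocolate lies in the +x half (away from the robot).
- tray_end (a point): Foot of the slope at the tray's +x end, middle of its width, at floor height. A scoop pushed along tray x until its lip comes to about this point runs under the chocolate, which rides up the slope and rolls back into the pan.
- scoop: Steel scoop with red handle, 0.12 kg, standing loose on its flat bottom. Origin: centre of the pan's underside. Pan 64 mm long (scoop x) x 48 mm wide (42 inside), floor 2 mm, side walls 22 mm high, open at +x, where a rolled lip 3 mm high ends at x = +34 mm and keeps the ball in up to about 22 deg of forward tilt; back wall at x = -34 mm.
- scoop_handle (a point): Centre of the scoop's handle: a level bar along scoop x, 70 mm long, 15 mm wide (scoop y), 24 mm high, centred 72 mm behind the scoop origin and 46 mm above the pan's underside.
- ball_center (a point): Centre of the round chocolate, a hard dark brown ball 28 mm in diameter, 25 g, lying up to 12 mm off the tray's midline; it rolls, but not on slopes under about 8 deg.
- mug: Small cream mug 59 x 83 x 55 mm, bystander. Origin at the centre of its underside.
- lemon: Yellow lemon 71 x 53 x 51 mm, bystander. Origin at the centre of its underside.
- tin: Food tin, 57 mm diameter, 72 mm high, bystander. Origin at the centre of its underside.

How it is judged:
By the outcome, as a careful person would: the job done as asked, in the order asked, and still so for the second after the job is handed in, while the arm keeps its last pose, push and grip.
It also fails if it takes over 72 s, if anything falls off the work surface, if the arm or the gripper's body presses on something with over 40 N, if the wrist force passes 120 N, or if a joint passes its speed limit or range.

## Working session

There is one attempt and no reset: what is moved stays moved. The work goes in short steps, Python scripts to look and compute and a tool call to move; the robot and the scene stay as the last step left them, time stands still between calls to the robot, and variables do not carry over. Pictures are saved under pics/ and viewed, at most 10 in all, crops included, and the job is handed in when it is done.

Besides the shell and the picture viewer there is one more tool, called after ">>>" as name([rows], argument=value, ...), one row to a line, values as JSON. drive_tool: Moves the arm, as the interface text tells. Its arguments: {"type":"object","properties":{"rows":{"type":"array"},"force":{"type":"number"}},"required":["rows"]}

```bash
ls; mkdir -p pics
python3 - <<'E'
from workcell import status, read_camera, workorder, masks_of
import cv2,numpy as np
s=status.read_state();print({k:np.round(v,3).tolist() for k,v in s.items()})
ims=[]
for n in ["scene","side"]:
    p=read_camera(n);cv2.imwrite(f"pics/{n}0.png",p["color"][:,:,::-1])
    print(n,p["intrinsics"].tolist(),np.round(p["world_from_camera"],4).tolist(),[k for k in p])
    for o in ["dish","dish_handle","board","tray","scoop","scoop_handle","ball_center","mug","lemon","tin"]:
        r=masks_of(p,o)
        for d in r[:2]:
            ys,xs=np.nonzero(d["mask"]);print(o,round(d["score"],2),np.round(d["bbox"]),xs.mean().round(1),ys.mean().round(1),len(xs))
E
```

```text
pics
{'time': 0.0, 'q': [1.3, 0.265, 1.605, 0.0, 1.274, -0.037], 'joint_vel': [-0.002, -0.002, -0.0, -0.001, 0.001, -0.0], 'joint_torque': [0.0, -51.512, -36.73, 0.0, 0.013, -0.0], 'tool_pos': [0.156, 0.656, 0.23], 'tcp_rot': [-0.366, -3.12, 0.004], 'wrist_force': [-0.283, 0.282, -0.12], 'torque': [0.002, 0.003, -0.02], 'grip_force': 0.0, 'width': 0.998}
scene [[494.5084092002812, 0.0, 285.02105754854364], [0.0, 494.5084092002812, 207.58969334778953], [0.0, 0.0, 1.0]] [[0.508, 0.5892, -0.6283, -0.1242], [-0.8613, 0.348, -0.3702, -0.4332], [0.0005, 0.7292, 0.6843, 0.8251], [0.0, 0.0, 0.0, 1.0]] ['color', 'intrinsics', 'world_from_camera', 'shot']
dish 0.57 [164. 158. 222. 208.] 194.1 180.3 1874
dish_handle 0.82 [163. 162. 222. 203.] 193.8 180.5 1774
dish_handle 0.5 [385. 282. 428. 329.] 404.5 303.0 927
board 0.97 [146. 156. 302. 264.] 228.2 212.9 8123
tray 0.56 [276. 200. 351. 274.] 313.6 239.7 2932
scoop 0.77 [387. 284. 428. 326.] 404.6 303.2 935
scoop_handle 0.82 [385. 281. 425. 326.] 404.3 302.7 923
ball_center 0.41 [316. 218. 327. 230.] 320.7 224.5 117
mug 0.97 [181. 242. 223. 276
[... 409 characters left out ...]
'color', 'intrinsics', 'world_from_camera', 'shot']
dish 0.72 [254. 146. 298. 181.] 275.5 158.9 1114
dish 0.71 [285. 243. 297. 252.] 290.7 247.8 95
dish_handle 0.95 [254. 146. 300. 182.] 275.4 159.2 1151
board 0.96 [216. 139. 319. 236.] 270.2 196.6 5674
tray 0.79 [230. 233. 315. 267.] 270.8 250.0 2522
tray 0.17 [216. 137. 319. 233.] 271.0 196.1 5645
scoop 0.63 [200. 322. 266. 362.] 237.4 339.4 1468
scoop 0.2 [230. 235. 316. 267.] 271.1 250.2 2524
scoop_handle 0.79 [197. 322. 266. 358.] 237.8 339.2 1393
mug 0.94 [186. 180. 213. 208.] 202.0 195.2 493
lemon 0.89 [327. 197. 357. 217.] 343.8 206.6 344
lemon 0.6 [230. 229. 314. 268.] 271.4 249.9 2483
tin 0.88 [348. 268. 375. 305.] 361.8 286.0 1033
```

View pics/scene0.png

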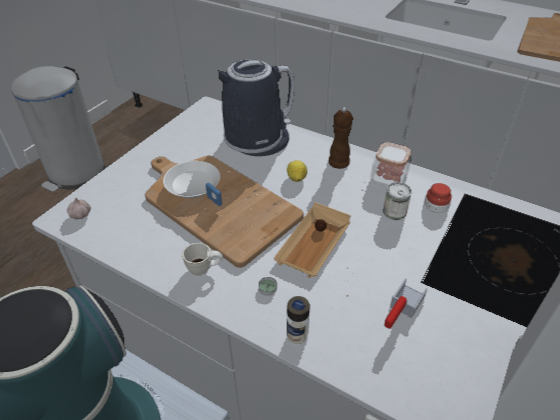

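View pics/side0.png

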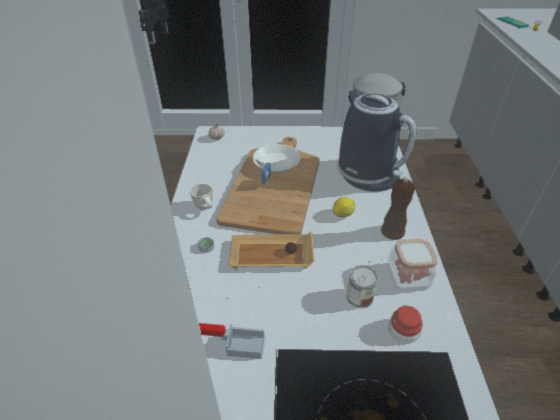

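The board runs along world y, with the dish at its far-left end and its blue handle (scene 214,194) pointing along the board. The ball is in the tray at scene (321,225) / side (291,248), and the scoop is on the right with its red handle pointing toward the robot. I'll fit poses with silhouettes next.

```bash
cat > h.py <<'E'
from workcell import status, read_camera, workorder, masks_of
import cv2,numpy as np
from scipy.optimize import minimize
from scipy.spatial.transform import Rotation as R
def cam(p,T=None):
    W=np.array(p["world_from_camera"]) if T is None else T
    return np.array(p["intrinsics"]),W
def proj(K,W,X):
    c=(np.atleast_2d(X)-W[:3,3])@W[:3,:3]
    v=c*[1,-1,-1]; u=v@K.T
    return u[:,:2]/u[:,2:]
def ray(K,W,px,z):
    d=np.linalg.inv(K)@[px[0],px[1],1]; d=W[:3,:3]@(d*[1,-1,-1])
    return W[:3,3]+d*(z-W[2,3])/d[2]
def box(x0,x1,y0,y1,z0,z1): return np.array([[x,y,z] for x in(x0,x1) for y in(y0,y1) for z in(z0,z1)])
def ring(r,z,n=40):
    a=np.linspace(0,2*np.pi,n,False);return np.c_[r*np.cos(a),r*np.sin(a),0*a+z]
M={}
M["scoop"]=[box(-.034,.034,-.024,.024,0,.003),box(-.034,.032,-.024,-.022,0,.022),box(-.034,.032,.022,.024,0,.022),box(-.036,-.034,-.024,.024,0,.022),box(-.107,-.037,-.0075,.0075,.034,.058)]
M["dish"]=[np.r_[ring(.022,0),ring(.07,.03)],box(.066,.116,-.006,.006,.014,.056)]
M["tray"]=[np.r_[box(-.079,.079,-.031,.031,0,.004)[[0,2,4,6]],[[-.096,-.05,.021],[-.096,.05,.021],[.099,.05,.021],[.099,.05,.021],[.0985,-.035,.033],[.0985,.035,.033]]]]
M["board"]=[box(-.2185,.2185,-.11,.11,0,.018)]
S=4
def sil(K,W,parts,pose,z0,sh):
    x,y,t=pose[:3];m=np.zeros((sh[0]*S,sh[1]*S),np.uint8);c,s=np.cos(t),np.sin(t)
    for P in parts:
        X=np.c_[c*P[:,0]-s*P[:,1]+x,s*P[:,0]+c*P[:,1]+y,P[:,2]+z0]
        q=((proj(K,W,X)+.5)*S).round().astype(np.int32)
        cv2.fillConvexPoly(m,cv2.convexHull(q),1)
    return m>0
def fit(name,views,pose,z0=0):
    ms=[(K,W,cv2.resize(m.astype(np.uint8),None,fx=S,fy=S,interpolation=0)>0) for K,W,m in views]
    def f(p):
        c=0
        for K,W,m in ms:
            s=sil(K,W,M[name],p,z0,(420,560)); c+=1-(s&m).sum()/(s|m).sum()
        return c
    best=None
    for dt in(-.1,0,.1):
        p0=np.array(pose)+[0,0,dt]
        r=minimize(f,p0,method="Nelder-Mead",options=dict(initial_simplex=p0+np.r_[np.zeros((1,3)),np.diag([.01,.01,.1])],xatol=2e-4,fatol=1e-4))
        if best is None or r.fun<best.fun:best=r
    return best.x,best.fun
E
cat > m1.py <<'E'
from h import *
A={n:read_camera(n) for n in("scene","side")}
g=lambda n,o,i=0:(*cam(A[n]),masks_of(A[n],o)[i]["mask"])
K1,W1=cam(A["scene"]);K2,W2=cam(A["side"])
for o,px,z in(("ball",(320.7,224.5),.018),("mug",(198,258),.02),("lemon",(296.9,170.2),.025),("tin",(397.2,200.6),.036)):print(o,ray(K1,W1,px,z).round(3))
print("ball side",ray(K2,W2,(290.7,247.8),.018).round(4),"tin",ray(K2,W2,(361.8,286),.036).round(3))
d0=ray(K1,W1,(192,180),.048);h=ray(K1,W1,(214,194),.053);t=np.arctan2(*(h-d0)[1::-1])
print("dish0",d0.round(3),h.round(3),t)
r=fit("dish",[g("scene","dish_handle"),g("side","dish_handle")],[d0[0],d0[1],t],.018);print("dish",r)
s0=ray(K1,W1,(411,295),.005);h=ray(K1,W1,(396,313),.046);t=np.arctan2(*(s0-h)[1::-1]);print("scoop0",s0,h,t)
r=fit("scoop",[g("scene","scoop")],[s0[0],s0[1],t]);print("scoop",r)
b0=ray(K1,W1,(228.2,212.9),.018);r=fit("board",[g("scene","board")],[b0[0],b0[1],1.6]);print("board",r)
t0=ray(K1,W1,(313.6,239.7),.01);r=fit("tray",[g("scene","tray"),g("side","tray")],[t0[0],t0[1],0]);print("tray",t0,r)
E
python3 m1.py
```

```text
ball [ 0.61  -0.096  0.018]
mug [0.384 0.083 0.02 ]
lemon [0.747 0.045 0.025]
tin [ 0.756 -0.223  0.036]
ball side [ 0.6083 -0.0967  0.018 ] tin [ 0.756 -0.22   0.036]
dish0 [0.559 0.233 0.048] [0.54  0.152 0.053] -1.796694974641035
dish (array([ 0.56630123,  0.2391799 , -1.86787383]), np.float64(0.13242747306350433))
scoop0 [ 0.53498528 -0.34317817  0.005     ] [ 0.44802241 -0.33789184  0.046     ] -0.0607136742703741
scoop (array([ 0.52415401, -0.34122192, -0.07508871]), np.float64(0.08002019437081909))
board (array([0.5670551 , 0.18875856, 1.37417382]), np.float64(0.2997933674695257))
tray [ 0.56583096 -0.10141907  0.01      ] (array([ 0.56211557, -0.1047298 ,  0.01623321]), np.float64(0.21817598677334726))
```

```bash
cat > ov.py <<'E'
from h import *
import sys
def ov(name,poses,crop,out,f=4):
    p=read_camera(name);K,W=cam(p);im=p["color"][:,:,::-1]
    l,t,r,b=crop;im=cv2.resize(im[t:b,l:r],None,fx=f,fy=f,interpolation=cv2.INTER_CUBIC)
    for n,po,z0 in poses:
        x,y,a=po;c,s=np.cos(a),np.sin(a)
        for P in M[n]:
            X=np.c_[c*P[:,0]-s*P[:,1]+x,s*P[:,0]+c*P[:,1]+y,P[:,2]+z0]
            q=((proj(K,W,X)+.5-[l,t])*f).round().astype(np.int32)
            cv2.polylines(im,[cv2.convexHull(q)],True,(0,0,255) if n!="tray" else (0,255,0),1)
    return im
E
python3 - <<'E'
from ov import *
po=[("dish",(.5663,.2392,-1.868),.018),("scoop",(.5241,-.3412,-.075),0),("board",(.567,.1888,1.374),0),("tray",(.5621,-.1047,.0162),0)]
a=ov("scene",po,(140,145,360,280),0,3);b=ov("side",po,(195,130,330,275),0,3)
cv2.imwrite("pics/o1.png",a);cv2.imwrite("pics/o2.png",b)
im=np.zeros((600,800,3),np.uint8);im[:405,:660]=a[:600];cv2.imwrite("pics/o1.png",a)
E
```

```text
(no output)
```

View pics/o1.png

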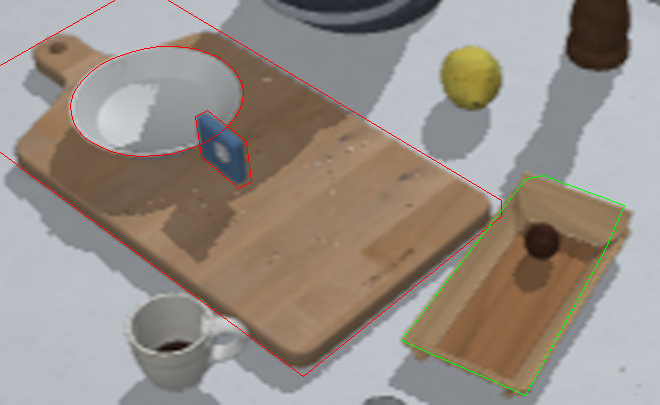

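View pics/o2.png

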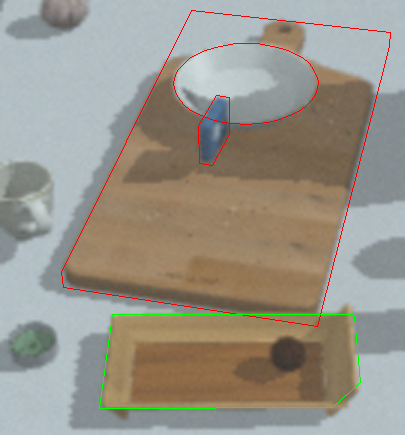

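The dish outline matches well. The board edges agree, with its 437 mm length including the tail, and the tray is within a few mm. I'll move to look over the tray with the wrist camera.

>>> drive_tool([
  [0,0,0,-0.0192,-0.0279,-0.003,1],
  [0,0,0,-0.0192,-0.0279,-0.003,1],
  [0,0,0,-0.0192,-0.0279,-0.003,1],
  [0,0,0,-0.0192,-0.0279,-0.003,1],
  [0,0,0,-0.0192,-0.0279,-0.003,1],
  [0,0,0,-0.0192,-0.0279,-0.003,1],
  [0,0,0,-0.0192,-0.0279,-0.003,1],
  [0,0,0,-0.0192,-0.0279,-0.003,1],
])

```text
time: 2.27
tool_pos: [0.2543, 0.4024, 0.2556]
tcp_rot: [0.366, 3.12, 0.001]
wrist_force: [0.3, -0.4, -0.2]
width: 1.001
grip_force: 0.0
```

>>> drive_tool([
  [0,0,0,-0.0192,-0.0279,-0.003,1],
  [0,0,0,-0.0192,-0.0279,-0.003,1],
  [0,0,0,-0.0192,-0.0279,-0.003,1],
  [0,0,0,-0.0192,-0.0279,-0.003,1],
  [0,0,0,-0.0192,-0.0279,-0.003,1],
  [0,0,0,-0.0192,-0.0279,-0.003,1],
  [0,0,0,-0.0192,-0.0279,-0.003,1],
  [0,0,0,-0.0192,-0.0279,-0.003,1],
])

```text
time: 2.93
tool_pos: [0.352, 0.1497, 0.2798]
tcp_rot: [0.366, 3.119, 0.001]
wrist_force: [1.4, -0.3, 0.3]
width: 1.0
grip_force: 0.0
```

>>> drive_tool([
  [0,0,0,-0.0192,-0.0279,-0.003,1],
  [0,0,0,-0.0192,-0.0279,-0.003,1],
  [0,0,0,-0.0192,-0.0279,-0.003,1],
  [0,0,0,-0.0192,-0.0279,-0.003,1],
  [0,0,0,-0.0192,-0.0279,-0.003,1],
  [0,0,0,-0.0192,-0.0279,-0.003,1],
  [0,0,0,-0.0192,-0.0279,-0.003,1],
  [0,0,-7,0,0,0,1],
])

```text
time: 3.6
tool_pos: [0.4391, -0.0749, 0.3012]
tcp_rot: [0.181, 3.134, -0.005]
wrist_force: [0.2, -0.7, -1.0]
width: 1.004
grip_force: 0.0
```

```bash
cat >> h.py <<'E'
def tool():
    s=status.read_state();T=np.eye(4);T[:3,:3]=R.from_rotvec(s["tcp_rot"]).as_matrix();T[:3,3]=s["tool_pos"];return s,T
def wrist():
    s,T=tool();p=read_camera("wrist");return s,p,np.array(p["intrinsics"]),T@np.array(p["mount"])
def go(pos,psi=None,T=None):
    # remaining shift in current tool axes, and turn about tool z so that tool y has yaw psi
    if T is None:_,T=tool()
    d=T[:3,:3].T@(np.array(pos)-T[:3,3]);o=[d.round(4).tolist()]
    if psi is not None:
        c,s=np.cos(psi),np.sin(psi);y=np.array([c,s,0]);z=np.array([0,0,-1.]);x=np.cross(y,z)
        o.append(np.degrees(R.from_matrix(T[:3,:3].T@np.c_[x,y,z]).as_rotvec()).round(2).tolist())
        o.append((np.c_[x,y,z].T@(np.array(pos)-T[:3,3])).round(4).tolist())
    return o
E
python3 - <<'E'
from h import *
s,p,K,W=wrist()
print(s["time"],s["tool_pos"],np.round(s["q"],3),np.round(s["tcp_rot"],3));print(np.round(p["mount"],4).tolist(),K.tolist())
cv2.imwrite("pics/w1.png",p["color"][:,:,::-1])
E
```

```text
3.6 [ 0.43911531 -0.07494715  0.30116675] [-0.223 -0.223  1.973 -0.003  1.389 -1.678] [ 0.181  3.134 -0.005]
[[0.0005, 0.9607, 0.2777, 0.0716], [1.0, -0.0001, -0.0015, -0.0004], [-0.0014, 0.2777, -0.9607, -0.1421], [0.0, 0.0, 0.0, 1.0]] [[372.7050682620543, 0.0, 280.6667413318318], [0.0, 372.7050682620543, 211.4622080669117], [0.0, 0.0, 1.0]]
```

View pics/w1.png

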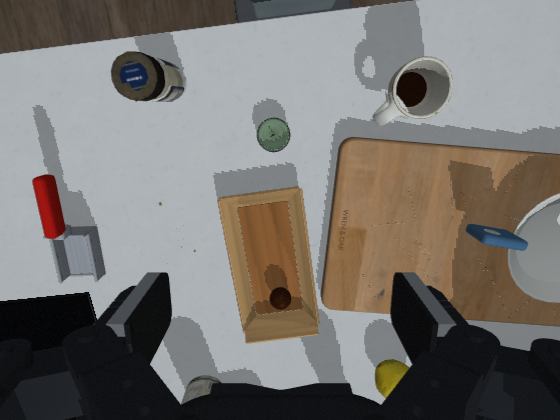

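The wrist view shows the scoop at (60,230), the tray at (268,265), the ball at (280,299), and the board edge at x≈330. The dish handle is at (497,237), and the bottle at (145,77) is away from the scoop handle. I'll fit from here.

```bash
cat > m2.py <<'E'
from h import *
s,p,K,W=wrist()
A=read_camera("scene");K1,W1=cam(A)
def best(pic,o):
    r=masks_of(pic,o);print(o,[(round(d["score"],2),np.round(d["bbox"]).tolist()) for d in r[:3]]);return r[0]["mask"] if r else None
ms=best(p,"scoop")
if ms is not None:
    print("scoop W",fit("scoop",[(K,W,ms)],[.524,-.341,-.075]));m1=best(A,"scoop");print("both",fit("scoop",[(K,W,ms),(K1,W1,m1)],[.524,-.341,-.075]))
mt=best(p,"tray")
if mt is not None: print("tray W",fit("tray",[(K,W,mt)],[.562,-.1047,.016]))
for px in((237,206),(290,200),(303,311),(249,319)):print("floor",px,ray(K,W,px,.004).round(4))
mb=best(p,"ball_center")
if mb is not None:
    y,x=np.nonzero(mb);print("ball",x.mean(),y.mean(),ray(K,W,(x.mean(),y.mean()),.018).round(4))
print("ball eye",ray(K,W,(280.5,298.5),.018).round(4))
print("board edges",[ray(K,W,q,.018).round(4).tolist() for q in((360,137),(540,150),(336,307),(540,323),(343,150),(323,295))])
print("bottle top",ray(K,W,(132,77),.12).round(3),"mug",ray(K,W,(418,90),.04).round(3))
print("dish handle top ends",[ray(K,W,q,.074).round(4).tolist() for q in((469,229),(524,244))])
E
python3 m2.py
```

```text
scoop [(0.89, [27.0, 176.0, 99.0, 280.0]), (0.55, [370.0, 61.0, 452.0, 130.0]), (0.45, [464.0, 195.0, 558.0, 307.0])]
scoop W (array([ 0.52086114, -0.34068112, -0.10903643]), np.float64(0.11767876392382326))
scoop [(0.97, [386.0, 282.0, 428.0, 327.0])]
both (array([ 0.52238159, -0.34127708, -0.07287763]), np.float64(0.2158742469160856))
tray [(0.96, [219.0, 186.0, 312.0, 346.0]), (0.2, [465.0, 200.0, 560.0, 306.0])]
tray W (array([ 5.58570723e-01, -1.04789625e-01, -4.02867304e-04]), np.float64(0.095762494221583))
floor (237, 206) [ 0.4808 -0.1307  0.004 ]
floor (290, 200) [ 0.4801 -0.0656  0.004 ]
floor (303, 311) [ 0.6334 -0.0634  0.004 ]
floor (249, 319) [ 0.6378 -0.1363  0.004 ]
ball_center [(0.82, [267.0, 288.0, 285.0, 312.0])]
ball 276.9549071618037 299.80371352785147 [ 0.6054 -0.095   0.018 ]
ball eye [ 0.604  -0.0903  0.018 ]
board edges [[0.4122, 0.0196, 0.018], [0.4481, 0.2218, 0.018], [0.6236, -0.0209, 0.018], [0.6749, 0.2414, 0.018], [0.4247, -0.0002, 0.018], [0.6048, -0.0362, 0.018]]
bottle top [ 0.334 -0.184  0.12 ] mug [0.369 0.077 0.04 ]
dish handle top ends [[0.5128, 0.1173, 0.074], [0.5359, 0.1758, 0.074]]
```

```bash
python3 -c "
from h import *
s,T=tool();print(s['tool_pos'],go([.45,-.335,.19],1.496))"
```

```text
[ 0.43700072 -0.06899769  0.3002736 ] [[-0.0426, -0.2629, 0.1102], [0.01, 0.0, -2.11], [-0.0328, -0.2643, 0.1103]]
```

>>> drive_tool([
  [0,0,-2.1,0,0,0,1],
  [0,0,0,-0.0047,-0.0378,0.0157,1],
  [0,0,0,-0.0047,-0.0378,0.0157,1],
  [0,0,0,-0.0047,-0.0378,0.0157,1],
  [0,0,0,-0.0047,-0.0378,0.0157,1],
  [0,0,0,-0.0047,-0.0378,0.0157,1],
  [0,0,0,-0.0047,-0.0378,0.0157,1],
  [0,0,0,-0.0047,-0.0378,0.0157,1],
])

```text
time: 4.62
tool_pos: [0.4505, -0.337, 0.1899]
tcp_rot: [0.117, 3.139, -0.0]
wrist_force: [0.9, 0.0, 0.8]
width: 1.006
grip_force: 0.0
```

>>> drive_tool([
  [0,0,0,0,0,0,1],
  [0,0,0,0,0,0,1],
  [0,0,0,0,0,0,1],
])

```text
time: 4.87
tool_pos: [0.4504, -0.3352, 0.1902]
tcp_rot: [-0.118, -3.139, -0.002]
wrist_force: [0.7, 0.2, 0.5]
width: 1.002
grip_force: 0.0
```

Run:
```python
from h import *
s,p,K,W=wrist();print(s["time"],s["tool_pos"],np.round(s["q"],3))
r=masks_of(p,"scoop");print([(round(d["score"],2),np.round(d["bbox"]).tolist()) for d in r[:3]])
m=r[0]["mask"];print(fit("scoop",[(K,W,m)],[.522,-.341,-.09]))
# red handle by colour, top face z=.058
hsv=cv2.cvtColor(p["color"],cv2.COLOR_RGB2HSV);red=((hsv[...,0]<8)|(hsv[...,0]>172))&(hsv[...,1]>150)&(hsv[...,2]>60)
n,l,st,c=cv2.connectedComponentsWithStats(red.astype(np.uint8));i=1+st[1:,4].argmax();print(st[i],c[i])
rr=cv2.minAreaRect(np.argwhere(l==i)[:,::-1].astype(np.float32));b=cv2.boxPoints(rr);print(b.round(1).tolist(),[ray(K,W,q,.054).round(4).tolist() for q in b])
cv2.imwrite("pics/w2.png",p["color"][:,:,::-1])
```

```text
4.8667 [ 0.45039053 -0.33522809  0.19022476] [-6.850e-01  8.100e-02  1.895e+00  1.000e-03  1.167e+00 -2.180e+00]
[(0.76, [254.0, 150.0, 306.0, 297.0])]
(array([ 0.52008012, -0.34069558, -0.07814541]), np.float64(0.04903247160064783))
[ 272  150   19   89 1610] [280.7552795  193.76459627]
[[272.0, 150.0], [290.0, 150.0], [290.0, 238.0], [272.0, 238.0]] [[0.4114, -0.3385, 0.054], [0.4124, -0.3252, 0.054], [0.4816, -0.3299, 0.054], [0.4805, -0.3441, 0.054]]
```

View pics/w2.png

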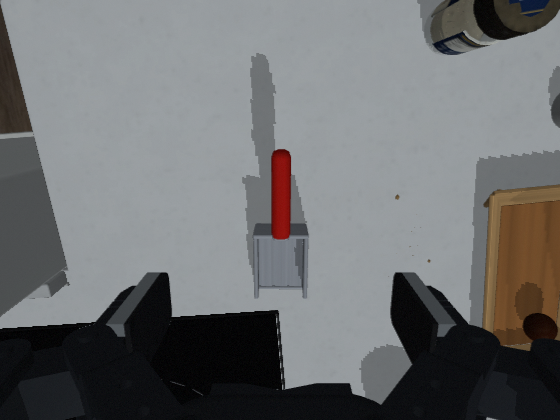

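The scoop lies straight between the fingers, with its handle at (281,194) and pan at (280,262); the fit is clean. I'll grasp it.

>>> drive_tool([
  [0,0,0,0.002,0,0.027,1],
  [0,0,0,0,0,0.03,1],
  [0,0,0,0,0,0.03,1],
  [0,0,0,0,0,0.03,1],
  [0,0,0,0,0,0.026,1],
  [0,0,0,0,0,0.02,1],
  [0,0,0,0,0,0,1],
  [0,0,0,0,0,0,0.3],
], force=80)

```text
time: 5.63
tool_pos: [0.4482, -0.3345, 0.0274]
tcp_rot: [-0.115, -3.138, -0.002]
wrist_force: [0.8, -0.5, 0.5]
width: 0.886
grip_force: 0.0
```

>>> drive_tool([
  [0,0,0,0,0,0,0],
  [0,0,0,0,0,0,0],
  [0,0,0,0,0,0,0],
  [0,0,0,0,0,0,0],
  [0,0,0,0,0,0,0],
  [0,0,0,0,0,0,0],
  [0,0,0,0,0,0,0],
  [0,0,0,0,0,0,0],
])

```text
time: 6.3
tool_pos: [0.449, -0.3367, 0.0287]
tcp_rot: [0.118, 3.138, -0.002]
wrist_force: [-1.3, 1.7, 6.6]
width: 0.166
grip_force: 78.4
```

>>> drive_tool([
  [0,0,0,0,0,-0.02,0],
  [0,0,0,0,0,-0.035,0],
  [0,0,0,0,0,-0.035,0],
  [0,0,0,0,0,-0.035,0],
  [0,0,0,0,0,-0.02,0],
  [0,0,-4.7,0,0,0,0],
  [0,0,0,0,0.02,0,0],
  [0,0,0,0.002,0.03,0,0],
])

```text
time: 6.97
tool_pos: [0.4465, -0.2878, 0.1733]
tcp_rot: [-0.007, 3.14, -0.003]
wrist_force: [1.2, 0.1, -1.5]
width: 0.163
grip_force: 78.1
```

>>> drive_tool([
  [0,0,0,0.002,0.035,0,0],
  [0,0,0,0.002,0.035,0,0],
  [0,0,0,0.002,0.035,0,0],
  [0,0,0,0.002,0.035,0,0],
  [0,0,0,0,0.03,0,0],
  [0,0,0,0,0.015,0,0],
  [0,0,0,0,0,0,0],
  [0,0,0,0,0,0,0],
])

```text
time: 7.63
tool_pos: [0.4363, -0.1006, 0.1722]
tcp_rot: [0.015, -3.141, 0.001]
wrist_force: [0.1, -0.3, -0.3]
width: 0.164
grip_force: 78.2
```

>>> drive_tool([
  [0,0,0,0,0,0,0],
  [0,0,0,0,0,0,0],
])

```text
time: 7.8
tool_pos: [0.4367, -0.1021, 0.1723]
tcp_rot: [0.009, -3.141, 0.001]
wrist_force: [-0.5, -0.6, -1.5]
width: 0.163
grip_force: 78.2
```

Run:
```python
from h import *
s,p,K,W=wrist();print(s["time"],s["tool_pos"],np.round(s["tcp_rot"],3),np.round(s["q"],3))
for o in("tray","scoop","ball_center"):
    r=masks_of(p,o);print(o,[(round(d["score"],2),np.round(d["bbox"]).tolist()) for d in r[:3]])
    if r and o=="tray":
        m=r[0]["mask"];print(fit("tray",[(K,W,m)],[.56,-.104,.01]))
    if r and o=="ball_center":
        y,x=np.nonzero(r[0]["mask"]);print(x.mean(),y.mean(),ray(K,W,(x.mean(),y.mean()),.018))
A=read_camera("side");cv2.imwrite("pics/w3.png",np.vstack([p["color"],cv2.resize(A["color"][200:330,180:380],None,fx=2,fy=2) if 0 else p["color"][:0]])[:,:,::-1])
cv2.imwrite("pics/s3.png",cv2.resize(A["color"][150:350,180:400,::-1],None,fx=3,fy=3))
```

```text
7.8 [ 0.43669114 -0.10213346  0.17234138] [ 9.000e-03 -3.141e+00  1.000e-03] [-0.285 -0.128  2.133 -0.     1.136 -1.862]
tray [(0.72, [217.0, 223.0, 338.0, 290.0])]
(array([ 0.55769749, -0.10408347,  0.01639335]), np.float64(0.8542218683909862))
scoop [(0.84, [251.0, 203.0, 308.0, 390.0])]
ball_center []
```

View pics/w3.png

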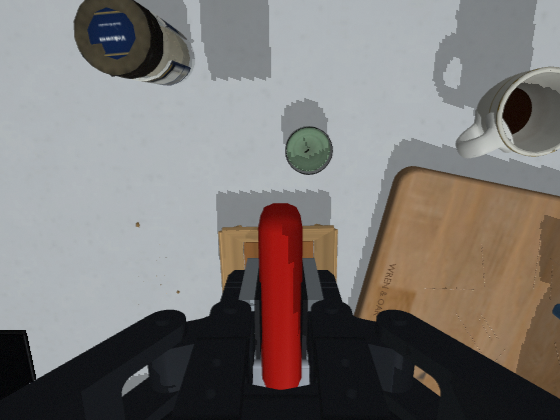

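The scoop is held straight. The tray's near rim runs from (220,228) to (338,226), and the floor foot is near row 242.

Run:
```python
from h import *
s,p,K,W=wrist();print(s["tool_pos"],np.round(s["tcp_rot"],4))
for q,z in(((220,228.5),.021),((338,226.5),.021),((244,243),.004),((315,241.5),.004),((219.5,285),.021),((337.5,280),.021)):print(q,ray(K,W,q,z).round(4))
A={n:read_camera(n) for n in("scene","side")}
for n in A:
    K1,W1=cam(A[n]);c=A[n]["color"].astype(int)
    u=proj(K1,W1,[.607,-.096,.018])[0].astype(int);x,y=u
    sub=c[y-12:y+13,x-12:x+13].sum(2);m=np.zeros(c.shape[:2],bool);m[y-12:y+13,x-12:x+13]=sub<150
    n_,l,st,cc=cv2.connectedComponentsWithStats(m.astype(np.uint8))
    if n_>1:
        i=1+st[1:,4].argmax();print(n,st[i],cc[i],ray(K1,W1,cc[i],.018).round(4))
im=cv2.imread("pics/s3.png");print(im.shape)
```

```text
[ 0.43663577 -0.10184142  0.17231661] [ 0.0091 -3.1414  0.    ]
(220, 228.5) [ 0.4649 -0.1518  0.021 ]
(338, 226.5) [ 0.4626 -0.0539  0.021 ]
(244, 243) [ 0.4842 -0.1339  0.004 ]
(315, 241.5) [ 0.4824 -0.0708  0.004 ]
(219.5, 285) [ 0.5167 -0.1543  0.021 ]
(337.5, 280) [ 0.5113 -0.0519  0.021 ]
scene [315 220  11  12 101] [320.06930693 225.31683168] [ 0.6065 -0.0962  0.018 ]
(600, 660, 3)
```

View pics/s3.png

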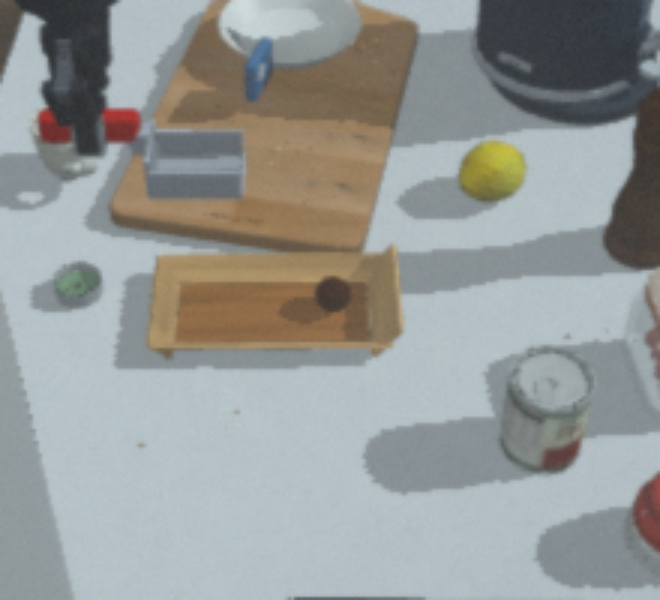

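>>> drive_tool([
  [0,0,-0.6,-0.011,0.002,0,0],
  [0,0,0,-0.011,0.002,0.015,0],
  [0,0,0,0,0,0.03,0],
  [0,0,0,0,0,0.03,0],
  [0,0,0,0,0,0.03,0],
  [0,0,0,0,0,0.02,0],
  [0,0,0,0,0,0.01,0],
  [0,0,0,0,0,0,0],
])

```text
time: 8.87
tool_pos: [0.4574, -0.0965, 0.0352]
tcp_rot: [0.028, -3.138, -0.001]
wrist_force: [-0.3, 0.1, -0.3]
width: 0.161
grip_force: 78.2
```

>>> drive_tool([
  [0,0,0,0,0,0.002,0],
  [0,0,0,0,0,0.001,0],
  [0,0,0,0,0,0.001,0],
  [0,0,0,0,0,0,0],
])

```text
time: 9.2
tool_pos: [0.4597, -0.0971, 0.0345]
tcp_rot: [-0.028, 3.139, -0.001]
wrist_force: [-0.1, -0.2, -1.3]
width: 0.158
grip_force: 78.2
```

Run:
```python
from h import *
s,T=tool();print(s["tool_pos"],s["wrist_force"],T[:3,1])
A={n:read_camera(n) for n in("scene","side")}
a=cv2.resize(A["scene"]["color"][195:285,265:365,::-1],None,fx=4,fy=4,interpolation=2);b=cv2.resize(A["side"]["color"][215:290,200:330,::-1],None,fx=3,fy=3,interpolation=2)
im=np.zeros((600,400,3),np.uint8);im[:360]=a;im[360:585,:390]=b;cv2.imwrite("pics/c4.png",im)
```

```text
[ 0.45967664 -0.09711006  0.0345297 ] [-0.11699525 -0.21164655 -1.30055066] [-1.75596962e-02  9.99845647e-01 -5.82385687e-04]
```

View pics/c4.png

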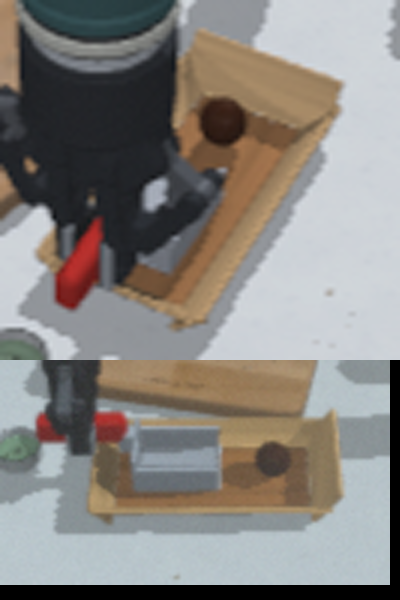

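The scoop is seated in the tray behind the ball, aligned with it. Pushing now.

>>> drive_tool([
  [0,0,0,0,-0.001,0.0015,0],
  [0,0,0,-0.006,-0.001,0.0005,0],
  [0,0,0,-0.008,0,0,0],
  [0,0,0,-0.008,0,0,0],
  [0,0,0,-0.008,0,0,0],
  [0,0,0,-0.008,0,0,0],
  [0,0,0,-0.007,0,0,0],
  [0,0,0,-0.006,0,0,0],
])

```text
time: 9.97
tool_pos: [0.5098, -0.0983, 0.0326]
tcp_rot: [0.028, -3.141, 0.001]
wrist_force: [-6.9, 0.2, 11.0]
width: 0.157
grip_force: 79.8
```

>>> drive_tool([
  [0,0,0,-0.004,0,0,0],
  [0,0,0,-0.003,0,0,0],
  [0,0,0,-0.003,0,0,0],
  [0,0,0,-0.002,0,0,0],
])

```text
time: 10.3
tool_pos: [0.5213, -0.0981, 0.0327]
tcp_rot: [0.028, -3.14, 0.001]
wrist_force: [-6.8, 0.6, 10.4]
width: 0.157
grip_force: 80.0
```

```bash
cat > chk.py <<'E'
from h import *
s,T=tool();print(s["time"],s["tool_pos"],np.round(s["wrist_force"],1),T[:3,1].round(3))
A={n:read_camera(n) for n in("scene","side")}
c={}
for n in A:
    K1,W1=cam(A[n])
    for d in masks_of(A[n],"ball_center")[:3]:
        y,x=np.nonzero(d["mask"]);print(n,round(d["score"],2),len(x),x.mean().round(1),y.mean().round(1),[ray(K1,W1,(x.mean(),y.mean()),z).round(3).tolist() for z in(.018,.022)])
    for o in("scoop","dish"):
        for d in masks_of(A[n],o)[:1]:print(n,o,round(d["score"],2),np.round(d["bbox"]).tolist())
    # expected scoop corners
    o=T[:3,3]+T[:3,:3]@np.array([-.0715,0,.028]);ax=-T[:3,0];ay=T[:3,1]
    print(n,"origin",o.round(4),"lip px",[proj(K1,W1,o+.034*ax+k*ay)[0].round(1).tolist() for k in(-.024,.024)],"back",[proj(K1,W1,o-.034*ax+k*ay-.022*T[:3,2])[0].round(1).tolist() for k in(-.024,.024)])
    col=A[n]["color"];m=(col.max(2)<80)&(col[...,0].astype(int)>col[...,2]+12)
    uc=proj(K1,W1,o+.014*ax)[0];n_,l,st,cc=cv2.connectedComponentsWithStats(m.astype(np.uint8))
    print("brown",[(st[i,4],cc[i].round(1).tolist()) for i in range(1,n_) if st[i,4]>25 and np.hypot(*(cc[i]-uc))<40])
E
python3 chk.py
```

```text
10.3 [ 0.52132911 -0.09811743  0.03266082] [-6.8  0.6 10.4] [-0.018  1.    -0.   ]
scene 0.3 901 200.1 258.1 [[0.387, 0.08, 0.018], [0.385, 0.078, 0.022]]
scene scoop 0.79 [294.0, 225.0, 332.0, 252.0]
scene dish 0.77 [165.0, 159.0, 222.0, 207.0]
scene origin [ 0.5928 -0.0969  0.0046] lip px [[333.1, 227.7], [314.7, 220.5]] back [[320.5, 239.8], [301.3, 232.1]]
brown []
side 0.18 1610 269.0 252.7 [[0.558, -0.113, 0.018], [0.558, -0.117, 0.022]]
side scoop 0.65 [238.0, 237.0, 301.0, 263.0]
side dish 0.86 [266.0, 145.0, 298.0, 173.0]
side origin [ 0.5928 -0.0969  0.0046] lip px [[298.8, 259.3], [298.1, 244.4]] back [[269.3, 252.8], [269.7, 237.9]]
brown [(np.int32(40), [301.1, 245.6])]
```

>>> drive_tool([
  [0,0,0,-0.003,0,0,0],
  [0,0,0,-0.003,0,0,0],
  [0,0,0,-0.002,0,0,0],
  [0,0,0,0,0,0,0],
])

```text
time: 11.03
tool_pos: [0.5292, -0.098, 0.0327]
tcp_rot: [0.028, -3.14, 0.001]
wrist_force: [-6.0, 0.7, 10.0]
width: 0.163
grip_force: 79.8
```

```bash
python3 chk.py
python3 - <<'E'
from h import *
A=read_camera("side");c=A["color"][236:264,270:312].astype(int)
print("\n".join("".join("#" if v.sum()<130 else ("b" if v[0]>v[2]+25 else ".") for v in r) for r in c))
E
```

```text
11.0333 [ 0.52916474 -0.09801396  0.03266059] [-6.   0.7 10. ] [-0.018  1.    -0.   ]
scene scoop 0.63 [299.0, 228.0, 336.0, 250.0]
scene dish 0.81 [164.0, 161.0, 220.0, 206.0]
scene origin [ 0.6006 -0.0968  0.0045] lip px [[334.6, 225.6], [316.2, 218.5]] back [[322.1, 237.6], [303.0, 229.9]]
brown [(np.int32(30), [320.4, 221.8])]
side scoop 0.88 [244.0, 237.0, 302.0, 260.0]
side dish 0.59 [274.0, 148.0, 298.0, 171.0]
side origin [ 0.6006 -0.0968  0.0045] lip px [[302.1, 259.3], [301.3, 244.4]] back [[272.8, 252.8], [273.0, 237.9]]
brown [(np.int32(52), [294.7, 245.7])]
bbbb..bbbbbbbbbbbbbbbbbbbbbbbbbbbbbbbbbbbb
bbb...bbbbbbbbbbbbbbbbbbbbbbbbbbbbbbbbbbbb
bbb..............................bbbbbbbbb
bbb..............................bbbbbbbbb
bbb..............................bbbbbbbbb
bb..............................bbbbbbbbbb
b...............................bbbbbbbbbb
................................bbbbbbbbbb
.................................bbbbbbbbb
.................................bbbbbbbbb
.................................bbbbbbbbb
bbb..............................bbbbbbbbb
bbbb.............................bbbbbbbbb
bbbb.............................bbbbbbbbb
bbbb.............................bbbbbbbbb
bbbb.............................bbbbbbbbb
bbbb..............................bbbbbbbb
bbbb..............................bbbbbbbb
bbbb..............................bbbbbbbb
bbbb..............................bbbbbbbb
bbbb..............................bbbbbbbb
bbbb..............................bbbbbbbb
bbbb..............................bbbbbbbb
bbbb..............................bbbbbbbb
bbbbbbbbbbbbbbbbbbbbbbbbbbbbbbbbbbbbbbbbbb
bbbbbbbbbbbbbbbbbbbbbbbbbbbbbbbbbbbbbbbbbb
bbbbbbbbbbbbbbbbbbbbbbbbbbbbbbbbbbbbbbbbbb
bbbbbbbbbbbbbbbbbbbbbbbbbbbbbbbbbbbbbbbbb.
```

Run:
```python
from h import *
for n,(a,b,c,d) in(("side",(234,264,262,312)),("scene",(208,246,296,340))):
    A=read_camera(n);c=A["color"][a:b,c:d].astype(int)
    print("\n".join("".join("#" if v.max()<90 and v[0]>v[2]+5 else ("x" if v.max()<90 else ("b" if v[0]>v[2]+25 else ".")) for v in r) for r in c),"\n")
```

```text
bbbbbbbbbbbbbbbbbbbbbbbbbbbbbbbbbbbbbbbb......bbbb
bbbbbbbbbbbbb.bbbbbbbbbbbbbbbbbbbbbbbbbbbbbbbbbbbb
bbbbbbbbbbbb..bbbbbbbbbbbbbbbbbbbbbbbbbbbbbbbbbbbb
bbbbbbbbbbb...bbbbbbbbbbbbbbbbbbbbbbbbbbbbbbbbbbbb
bbbbbbbbbbb..............................bbbbbbbbb
#bbbbbbbbbb..............................bbbbbbbbb
bbbbbbbbbbb..............................bbbbbbbbb
.bbbbbbbbb...................xx.........bbbbbbbbbb
.bbbbbbbb..................x#####x......bbbbbbbbbb
.bbbbbbb..................x########.....bbbbbbbbbb
.bbbbbb..................x#########x.....bbbbbbbbb
.bbbbbbb.................x##########.....bbbbbbbbb
.bbbbbbb.................###########.....bbbbbbbbb
.bbbbbbbbbb..............x##########x....bbbbbbbbb
bbbbbbbbbbbb.............x##########.....bbbbbbbbb
bbbbbbbbbbbb.............x##########.....bbbbbbbbb
bbbbbbbbbbbb..............x########x.....bbbbbbbbb
bbbbbbbbbbbb...............xxxxxxxx.......bbbbbbbb
bbbbbbbbbbbb..............................bbbbbbbb
bbbbbbbbbbbb..............................bbbbbbbb
bbbbbbbbbbbb..............................bbbbbbbb
bbbbbbbbbbbb.................
[... 1441 characters left out ...]
xxxxxxxxxxxxxx...bbbbbbbb
#xx..xx#bbbbxxxxxxxxxxxxxxxxxxxx...bbbbbbbbb
#x..xxx#bbbbxxxxxxxxxxxxxxxxxxx....bbbbbbbbb
#x..xx#bbbbbxxxxxxxxxxxxxxxx......bbbbbbbbbb
#x..x#bbbbb#xxxxxxxxxxxxxxx......bbbbbbbbbbb
#x..x#bbbbbxxxxxxxxxxxxxxx.......bbbbbbbbbbb
#x..#bbbbbb...xxxxxxxxxxx.......bbbbbbbbbbbb
#x..bbbbbbb...xxxxxx.xx........bbbbbbbbbbbbb
#x.bbbbbbbb...xxxxxx...........bbbbbbbbbbbbb
b#bbbbbbbbb...xxxxxx..........bbbbbbbbbbbbb.
bbbbbbbbbb#...xxxxxx.........bbbbbbbbbbbbbb.
bbbbbbbbbb#..xxxxx#b........bbbbbbbbbbbbbb..
bbbbbbbbbb...xxxx#bbbb......bbbbbbbbbbbbb...
bbbbbbbbbb...xxxx#bbbbbb...bbbbbbbbbbbbbb...
bbbbbbbbbb#..xxx#bbbbbbbbbbbbbbbbbbbbbbb....
bbbbbbbbb#x...x#bbbbbbbbbbbbbbbbbbbbbbb.....
```

The ball is visible inside the pan at side (292,246), behind the lip (302). Lifting gently with the nose slightly up.

>>> drive_tool([
  [0,0,0,0,0,-0.008,0],
  [0,0,0,0,0,-0.014,0],
  [0,-2,0,0,0,-0.02,0],
  [0,-2,0,0,0,-0.025,0],
  [0,-2,0,0,0,-0.025,0],
  [0,-2,0,0,0,-0.025,0],
  [0,0,0,0,0,-0.015,0],
  [0,0,0,0,0,-0.005,0],
])

```text
time: 12.25
tool_pos: [0.523, -0.0983, 0.1719]
tcp_rot: [-0.026, 2.996, -0.001]
wrist_force: [1.3, 0.2, -1.0]
width: 0.162
grip_force: 78.2
```

Run:
```python
from h import *
s,T=tool();print(s["time"],s["tool_pos"],s["width"],go([.465,.240,.17],T=T),T[:3,:3].round(3).tolist(),np.round(s["q"],2))
A=read_camera("side");K,W=cam(A)
lip=T[:3,3]+T[:3,:3]@np.array([-.1055,0,.026]);u=proj(K,W,lip)[0].round().astype(int);print(lip,u)
c=A["color"][u[1]-25:u[1]+20,u[0]-45:u[0]+15].astype(int)
print("\n".join("".join("#" if v.max()<90 and v[0]>v[2]+5 else ("x" if v.max()<90 else ("b" if v[0]>v[2]+25 else ".")) for v in r) for r in c),"\n")
```

```text
12.25 [ 0.52302579 -0.09833332  0.17188809] 0.16194119109189462 [[0.0518, 0.3393, -0.0062]] [[-0.989, -0.017, 0.145], [-0.017, 1.0, 0.001], [-0.145, -0.002, -0.989]] [-0.26 -0.05  2.07  0.05  0.98 -1.87]
[ 0.63116571 -0.09648876  0.16146662] [303 201]
bbb........#bbbbbbbbbbbbbbbbbbbbbbbbbbbbbbbbbbbbbbbbbbbbb...
bbb.......x.bbbbbbbbbbbbbbbbbbbbbbbbbbbbbbbbbbbbbbbbbbbb....
bbb........bbbbbbbbbbbbbbbbbbbbbbbbbbbbbbbbbbbbbbbbbbbbb....
bbb........bbbbbbbbbbbbbbbbbbbbbbbbbbbbbbbbbbbbbbbbbbbbb....
bbb.......bbbbbbbbbbbbbbbbbbbbbbbbbbbbbbbbbbbbbbbbbbbbb.....
bbb......bbbbbbbbbbbbbbbbbbbbbbbbbbbbbbbbbbbbbbbbbbbbbbb....
bbb......bbbbbbbbbbbbbbbbbbbbbbbbbbbbbbbbbbbbbbbbbbbbbb.....
bbbb....bbbbbbbbbbbbbbbbbbbbbbbbbbbbbbbbbbbbbbbbbbbbbbb.....
bbbbbbbbbbbbbbbbbbbbbbbbbbbbbbbbbbbbbbbbbbbbbbbbbbbbbbb.....
bbbbbbbbbbbbbbbbbbbbbbbbbbbbbbbbbbbbbbbbbbbbbbbbbbbbbb......
bbbbbbbbbbbbb.bbbbbbbbbbbbbbbbbbbbbbbbbbbbbbbbbbbbbbbb......
bbbbbbbbbbb....bbbbbbbbbbbbbbbbbbb..........bbbbbbbbbb......
bbbbbbbbbb.....bbbbbbbbbbb..................bbbbbbbbbb......
bbbbbbbbbb.....bbb..........................bbbbbbbbb..
[... 1196 characters left out ...]
...............bbb...........
bbbbbbbbbbbbbb...........................bbbbbbbb...........
bbbbbbbbbbbbbb..................b....bbbbbbbbbbb............
bbbbbbbbbbbbbb..........bbbbbbbbbbbbbbbbbbbbbbbb............
bbbbbbbbbbbbbbbbbbbbbbbbbbbbbbbbbbbbbbbbbbbbbbbb............
bbbbbbbbbbbbbbbbbbbbbbbbbbbbbbbbbbbbbbbbbbbbbbb.............
bbbbbbbbbbbbbbbbbbbbbbbbbbbbbbbbbbbbbbbbbbbbbbb.............
bbbbbbbbbbbbbbbbbbbbbbbbbbbbbbbbbbbbbbbbbbbbbbb.............
bbbbbbbbbbbbbbbbbbbbbbbbbbbbbbbbbbbbbbbbbbbbbbb.............
bbbbbbbbbbbbbbbbbbbbbbbbbbbbbbbbbbbbbbbbbbbbbb..............
bbbbbbbbbbbbbbbbbbbbbbbbbbbbbbbbbbbbbbbbbbbbbb..............
bbbbbbbbbbbbbbbbbbbbbbbbbbbbbbbbbbbbbbbbbbbbbb..............
```

>>> drive_tool([
  [0,0,0,0.002,0.012,0,0],
  [0,0,0,0.003,0.02,-0.0005,0],
  [0,0,0,0.004,0.026,-0.0005,0],
  [0,0,0,0.0045,0.028,-0.0005,0],
  [0,0,0,0.0045,0.028,-0.0005,0],
  [0,0,0,0.0045,0.028,-0.0005,0],
  [0,0,0,0.0045,0.028,-0.0005,0],
  [0,0,0,0.0045,0.028,-0.0005,0],
])

```text
time: 12.97
tool_pos: [0.4845, 0.1014, 0.1648]
tcp_rot: [-0.026, 3.006, 0.002]
wrist_force: [1.5, 0.6, -1.6]
width: 0.158
grip_force: 78.3
```

>>> drive_tool([
  [0,0,0,0.0045,0.028,-0.0005,0],
  [0,0,0,0.0045,0.028,-0.0005,0],
  [0,0,0,0.0045,0.028,-0.0005,0],
  [0,0,0,0.003,0.026,-0.0005,0],
  [0,0,0,0.003,0.02,0,0],
  [0,0,0,0.001,0.011,0,0],
  [0,0,0,0,0,0,0],
  [0,0,0,0,0,0,0],
])

```text
time: 13.63
tool_pos: [0.4625, 0.2403, 0.1647]
tcp_rot: [-0.029, 3.004, -0.0]
wrist_force: [-0.1, 0.1, -2.4]
width: 0.159
grip_force: 78.3
```

```bash
cat > lk.py <<'E'
from h import *
def lk(a=25,b=25,l=45,r=25):
    s,T=tool();print(s["time"],s["tool_pos"],np.round(s["wrist_force"],1),T[:3,:3].round(3).tolist(),np.round(s["q"],2))
    A=read_camera("side");K,W=cam(A)
    lip=T[:3,3]+T[:3,:3]@np.array([-.1055,0,.026]);u=proj(K,W,lip)[0].round().astype(int);print("lip",lip,u)
    d=masks_of(A,"dish_handle");print([(round(e["score"],2),np.round(e["bbox"]).tolist()) for e in d[:2]])
    c=A["color"][u[1]-a:u[1]+b,u[0]-l:u[0]+r].astype(int)
    print("\n".join("".join("#" if v.max()<90 and v[0]>v[2]+5 else ("x" if v.max()<90 else ("b" if v[0]>v[2]+25 else ("B" if v[2]>v[0]+40 else("w" if v.min()>185 else".")))) for v in q) for q in c))
    return s,T
E
python3 -c "
from lk import *
s,T=lk(20,20,45,25);print(go([.465,.241,.17],T=T))"
```

```text
13.6333 [0.46246893 0.24029071 0.16474324] [-0.1  0.1 -2.4] [[-0.99, -0.019, 0.137], [-0.019, 1.0, 0.001], [-0.137, -0.002, -0.991]] [ 0.47 -0.05  2.09 -0.07  0.99 -1.08]
lip [0.57051437 0.24235733 0.15342237] [278 124]
[(0.91, [254.0, 145.0, 302.0, 184.0])]
xxxxxxx.............xxxxxxxxxxxxxxxxxxxxxxxxxxxxxxxxxxxxxxxxxxxxxxxxxx
xxxxxx..............xxxxxxxxxxxxxxxxxxxxxxxxxxxxxxxxxxxxxxxxxxxxxxxxxx
xxxxxxx.............xxxxxxxxxxxxxxxxxxxxxxxxxxxxxxxxxxxxxxxxxxxxxxxxxx
xxxxxxx..............xxxxxxxxxxxxxxxxxxxxxxxxxxxxxxxxxxxxxxxxxxxxxxxxx
xxxxxxxx.............xxxxxxxxxxxxxxxxxxxxxxxxxxxxxxxxxxxxxxxxxxxxxxxxx
xxxxxxx#....bbbb.............................xxxxxxxxxxxxxxxxxxxxxxxxx
xxxxxx#bbbbbbbbbb.....................................................
xxxxxxxbbbbbbbbbb.....................................................
xxxxxx..bbbbbbbbb.....................................................
xxxxxxx.bbbbbbbbbb....................................................
xxxxxxx.bbbbbbbbbb....................................................
xxxxxxx..bbbbbbbb...........................................
[... 1327 characters left out ...]
................................
......................................................................
......................................................................
.....................................................bbbb.............
...................................................bbbbbbbbbb.........
...................................................bbbbbbbbbbbb.......
..................................................bbbbbbbbbbbbb.......
..................................................bbbbbbbbbbbbb.......
.................................................bbbbbbbbbbbbbb.......
.................................................bbbbbbbbbbbbbb.......
[[-0.0032, 0.0007, -0.0049]]
```

>>> drive_tool([
  [0,0,0,0.001,0,0.015,0],
  [0,0,0,0.001,0,0.015,0],
  [0,3,0,0,0,0.005,0],
  [0,4,0,0,0,0,0],
  [0,4,0,0,0,0,0],
  [0,4,0,0,0,0,0],
  [0,3,0,0,0,0,0],
  [0,3,0,0,0,0,0],
])

```text
time: 14.4
tool_pos: [0.4673, 0.2389, 0.1314]
tcp_rot: [0.022, -2.913, 0.002]
wrist_force: [-0.1, -0.1, -1.2]
width: 0.162
grip_force: 78.3
```

```bash
python3 -c "
from lk import *
s,T=lk(20,20,45,25);print('lip tilt',np.degrees(np.arcsin(T[2,0])))"
```

```text
14.4 [0.46729082 0.23892406 0.13138964] [-0.1 -0.1 -1.2] [[-0.974, -0.015, -0.227], [-0.015, 1.0, -0.003], [0.227, 0.0, -0.974]] [ 0.37  0.21  1.88  0.08  1.27 -1.25]
lip [0.56413819 0.24039937 0.08214881] [275 146]
[(0.72, [253.0, 145.0, 302.0, 182.0])]
bbbbbbbbb.xxxxxx.bbbbbbbbb............................................
bbbbbbbb..xxxxx..bbbbbbbb.............................................
..bbbbbb..xxxxxx.bbbbbbbb.............................................
..........xxxxx..bbbbbbbb.............................................
..........xxxxx.bbbbbbbb..............................................
.........xxxxxx..bbbbbb...............................................
.........xxxxx........................................................
.............x........................................................
......................................................................
......................................................................
...................................x#####.............................
..................................x#######x.............bbbb....
[... 1322 characters left out ...]
wwwwwwwwwww.w....................
.................bbbbb......wwwwwwwwwwwwwwwwwww.......................
.................bbbbb......wwwwwwwwwwwwwwwwwwwww.....................
................bbbbbbb......wwwwwwwwwwwwwwwwwww......................
................bbbbbbb......wwwwwwwwwwwwwwwwwww......................
...............bbbbbbbb........wwwwwwwwwwwww.w........................
...............bbbbbbbbb..........ww.................................b
..............bbbbbbbbbb.............BBB.............................b
..............bbbbbbbbbbb...........BBBB............................bb
.............bbbbbbbbbbbbb..........BBBB...........................bbb
lip tilt 13.103398943420387
```

>>> drive_tool([
  [0,3,0,0,0,0,0],
  [0,3,0,0,0,0,0],
  [0,3,0,0,0,0,0],
  [0,2,0,0,0,0,0],
  [0,2,0,0,0,0,0],
  [0,2,0,0,0,0,0],
  [0,2,0,0,0,0,0],
  [0,2,0,0,0,0,0],
])

```text
time: 15.17
tool_pos: [0.4665, 0.2395, 0.1314]
tcp_rot: [0.021, -2.584, 0.006]
wrist_force: [-0.1, 0.2, -1.9]
width: 0.16
grip_force: 78.4
```

```bash
python3 -c "
from lk import *
s,T=lk(20,25,45,35);print('lip tilt',np.degrees(np.arcsin(T[2,0])))"
```

```text
15.1667 [0.46648052 0.23950797 0.13138003] [-0.1  0.2 -1.9] [[-0.848, -0.016, -0.529], [-0.014, 1.0, -0.009], [0.529, -0.0, -0.848]] [ 0.32  0.42  1.69  0.16  1.57 -1.31]
lip [0.54222035 0.24072917 0.05348114] [268 155]
[(0.97, [255.0, 144.0, 302.0, 183.0])]
................................................................................
................................................................................
...............................................................bbbb.............
.............................................................bbbbbbbbbb.........
.............................................................bbbbbbbbbbbb.......
............................................................bbbbbbbbbbbbb.......
............................................................bbbbbbbbbbbbb.......
...........................................................bbbbbbbbbbbbbb.......
...........................................................bbbbbbbbbbbbbb.......
...................................................w.......bbbbbbbbbbbbbb.......
...............................
[... 2130 characters left out ...]
.........bbbbbbbbbbbbbbbb
.................bbbbbbbbbbbbbbbbbbbb..BBBB....x.............bbbbbbbbbbbbbbbbbbb
................bbbbbbbbbbbbbbbbbbbbbb...BB....x.bb....bbbbbbbbbbbbbbbbbbbbbbbbb
...............bbbbbbbbbbbbbbbbbbbbbbb...B....xxbbbbbbbbbbbbbbbbbbbbbbbbbbbbbbbb
...............bbbbbbbbbbbbbbbbbbbbbbb........x.bbbbbbbbbbbbbbbbbbbbbbbbbbbbbbbb
..............bbbbbbbbbbbbbbbbbbbbbbbb#.......xbbbbbbbbbbbbbbbbbbbbbbbbbbbbbbbbb
..............bbbbbbbbbbbbbbbbbbbbbbbb...BBB.x.bbbbbbbbbbbbbbbbbbbbbbbbbbbbbbbbb
.............bbbbbbbbbbbbbbbbbbbbbbbbb...BBB.xbbbbbbbbbbbbbbbbbbbbbbbbbbbbbbbbbb
.............bbbbbbbbbbbbbbbbbbbbbbbbb....BB..bbbbbbbbbbbbbbbbbbbbbbbbbbbbbbbbbb
lip tilt 31.95699094056296
```

>>> drive_tool([
  [0,0,0,0.0159,0,-0.0254,0],
  [0,0,0,0.0159,0,-0.0254,0],
  [0,-6.4,0,0,0,0,0],
  [0,-6.4,0,0,0,0,0],
  [0,-6.4,0,0,0,0,0],
  [0,-6.4,0,0,0,0,0],
  [0,-6.4,0,0,0,0,0],
  [0,0,0,0,0,0,0],
])

```text
time: 15.93
tool_pos: [0.4618, 0.2392, 0.1912]
tcp_rot: [-0.03, 3.139, 0.0]
wrist_force: [-0.9, -0.6, -2.3]
width: 0.162
grip_force: 78.4
```

Run:
```python
from h import *
s,T=tool();print(s["time"],s["tool_pos"],T[:3,:3].round(3).tolist())
for n in("side","scene"):
    A=read_camera(n);K,W=cam(A);u=proj(K,W,[.5625,.241,.037])[0];print(n,"centre px",u,"floor")
    c=A["color"].astype(int);m=(c.max(2)<95)&(c[...,0]>c[...,2]+5)
    n_,l,st,cc=cv2.connectedComponentsWithStats(m.astype(np.uint8))
    for i in range(1,n_):
        if st[i,4]>15 and np.hypot(*(cc[i]-u))<35:print(st[i],cc[i],ray(K,W,cc[i],.037).round(4))
    r=masks_of(A,"dish_handle")
    if r:print(fit("dish",[(K,W,r[0]["mask"])],[.5625,.241,-1.868],.018))
print(go([.4485,-.335,.15],1.496,T=T))
```

```text
15.9333 [0.46177384 0.2392369  0.19121937] [[-1.0, -0.019, 0.003], [-0.019, 1.0, 0.0], [-0.003, 0.0, -1.0]]
side centre px [275.07034942 159.45215865] floor
[274 158   7   8  39] [277.1025641 161.       ] [0.5687 0.2331 0.037 ]
(array([ 0.56657637,  0.23938956, -1.85626383]), np.float64(0.14645552130938466))
scene centre px [190.90689178 181.43693579] floor
[191 176  10  11  90] [195.34444444 180.97777778] [0.5695 0.2327 0.037 ]
(array([ 0.56486523,  0.23587154, -1.87506662]), np.float64(0.14327153907708723))
[[0.0243, -0.5739, 0.0411], [0.01, 0.17, 5.37], [-0.0297, -0.5736, 0.0412]]
```

The ball sits in the dish about 5 mm from its centre. Now taking the scoop back to the clear worktop.

>>> drive_tool([
  [0,0,0,0.0026,-0.0337,0,0],
  [0,0,0,0.0026,-0.0337,0,0],
  [0,0,0,0.0026,-0.0337,0,0],
  [0,0,0,0.0026,-0.0337,0,0],
  [0,0,0,0.0026,-0.0337,0,0],
  [0,0,0,0.0026,-0.0337,0,0],
  [0,0,0,0.0026,-0.0337,0,0],
  [0,0,0,0.0026,-0.0337,0,0],
])

```text
time: 16.8
tool_pos: [0.4513, -0.0319, 0.1914]
tcp_rot: [0.026, -3.141, -0.001]
wrist_force: [1.5, 0.1, -1.0]
width: 0.164
grip_force: 78.6
```

>>> drive_tool([
  [0,0,0,0.0026,-0.0337,0,0],
  [0,0,0,0.0026,-0.0337,0,0],
  [0,0,0,0.0026,-0.0337,0,0],
  [0,0,0,0.0026,-0.0337,0,0],
  [0,0,0,0.0026,-0.0337,0,0],
  [0,0,0,0.0026,-0.0337,0,0],
  [0,0,0,0.0026,-0.0337,0.02,0],
  [0,0,0,0.0026,-0.0337,0.03,0],
])

```text
time: 17.47
tool_pos: [0.4372, -0.3025, 0.1462]
tcp_rot: [-0.025, 3.136, -0.007]
wrist_force: [2.0, -0.4, -1.5]
width: 0.162
grip_force: 78.6
```

>>> drive_tool([
  [0,0,0,0,0,0.035,0],
  [0,0,0,0,0,0.035,0],
  [0,0,0,0,0,0.025,0],
  [0,0,0,0,0,0.01,0],
  [0,0,0,0,0,0,0],
  [0,0,0,0,0,0,0],
])

```text
time: 17.97
tool_pos: [0.4349, -0.2977, 0.0385]
tcp_rot: [0.027, -3.141, -0.001]
wrist_force: [-0.2, 0.9, 0.2]
width: 0.162
grip_force: 78.7
```

Run:
```python
from h import *
s,T=tool();print(s["time"],s["tool_pos"],T[:3,:3].round(3).tolist())
A={n:read_camera(n) for n in("side","scene")};v=[]
for n in A:
    K,W=cam(A[n]);r=masks_of(A[n],"scoop");o=T[:3,3]+T[:3,:3]@np.array([-.0715,0,.028]);ax=-T[:3,0];ay=T[:3,1]
    print(n,[(round(d["score"],2),np.round(d["bbox"]).tolist()) for d in r[:2]],"lip px",[proj(K,W,o+.034*ax+k*ay)[0].round(1).tolist() for k in(-.024,.024)])
```

```text
17.9667 [ 0.43486328 -0.29772472  0.03846224] [[-1.0, -0.017, -0.001], [-0.017, 1.0, 0.001], [0.001, 0.001, -1.0]]
side [(0.83, [209.0, 306.0, 259.0, 335.0]), (0.18, [331.0, 195.0, 361.0, 219.0])] lip px [[256.2, 333.2], [257.2, 312.4]]
scene [(0.79, [364.0, 292.0, 400.0, 322.0])] lip px [[401.6, 286.8], [379.7, 277.7]]
```

>>> drive_tool([
  [0,0,0,0,0,0.005,0],
  [0,0,0,0,0,0.003,0],
  [0,0,0,0,0,0.001,0],
  [0,0,0,0,0,0,0],
  [0,0,0,0,0,0,0],
])

```text
time: 18.58
tool_pos: [0.4341, -0.2967, 0.0294]
tcp_rot: [0.028, -3.141, -0.0]
wrist_force: [1.3, 0.7, 0.7]
width: 0.158
grip_force: 78.7
```

>>> drive_tool([
  [0,0,0,0,0,0.001,0],
  [0,0,0,0,0,0.0005,0],
  [0,0,0,0,0,0,0],
])

```text
time: 18.83
tool_pos: [0.4344, -0.297, 0.0287]
tcp_rot: [-0.028, 3.141, -0.0]
wrist_force: [-2.3, 1.8, 3.4]
width: 0.164
grip_force: 79.6
```

Contact is made. Releasing and backing off straight up.

>>> drive_tool([
  [0,0,0,0,0,0,0.3],
  [0,0,0,0,0,0,0.6],
  [0,0,0,0,0,0,1],
  [0,0,0,0,0,0,1],
  [0,0,0,0,0,0,1],
  [0,0,0,0,0,0,1],
  [0,0,0,0,0,0,1],
])

```text
time: 19.42
tool_pos: [0.4342, -0.2969, 0.028]
tcp_rot: [0.028, -3.141, -0.0]
wrist_force: [0.2, 0.8, 0.3]
width: 0.999
grip_force: 0.0
```

>>> drive_tool([
  [0,0,0,0,0,-0.01,1],
  [0,0,0,0,0,-0.025,1],
  [0,0,0,0,0,-0.035,1],
  [0,0,0,0,0,-0.035,1],
  [0,0,0,0,0,-0.035,1],
  [0,0,0,0,0,-0.035,1],
])

```text
time: 19.92
tool_pos: [0.434, -0.2967, 0.2054]
tcp_rot: [-0.028, 3.141, -0.0]
wrist_force: [0.2, 0.8, -0.2]
width: 0.999
grip_force: 0.0
```

Run:
```python
from h import *
s,p,K,W=wrist();print(s["time"],s["tool_pos"],s["width"])
r=masks_of(p,"scoop");print(fit("scoop",[(K,W,r[0]["mask"])],[.506,-.296,.017]))
h=np.array([.5625+.091*np.cos(-1.868),.241+.091*np.sin(-1.868)]);print("handle",h)
print(go([h[0]-.03,h[1],.23],-1.868+np.pi/2))
print(go([h[0]-.03,h[1],.23],-1.868-np.pi/2),np.round(s["q"],2))
```

```text
19.9167 [ 0.43399456 -0.29670961  0.20544837] 0.9985174756842046
(array([ 0.50619303, -0.29547735,  0.02301251]), np.float64(0.06087914937759331))
handle [0.53585087 0.15398952]
[[-0.0759, 0.4524, -0.0215], [0.26, 0.92, 108.03], [0.4538, -0.0682, -0.0183]]
[[-0.0759, 0.4524, -0.0215], [-0.84, 0.24, -71.96], [-0.4538, 0.0682, -0.0183]] [-0.65 -0.    1.95  0.    1.19 -2.24]
```

The scoop stands flat at its new spot. Next, to the dish handle.

>>> drive_tool([
  [0,0,0,-0.0088,0.0377,-0.002,1],
  [0,0,0,-0.0088,0.0377,-0.002,1],
  [0,0,0,-0.0088,0.0377,-0.002,1],
  [0,0,0,-0.0088,0.0377,-0.002,1],
  [0,0,0,-0.0088,0.0377,-0.002,1],
  [0,0,0,-0.0088,0.0377,-0.002,1],
  [0,0,0,-0.0088,0.0377,-0.002,1],
  [0,0,0,-0.0088,0.0377,-0.002,1],
])

```text
time: 20.68
tool_pos: [0.4991, 0.0077, 0.2193]
tcp_rot: [-0.027, 3.141, -0.0]
wrist_force: [-0.4, -0.3, -0.4]
width: 1.005
grip_force: 0.0
```

>>> drive_tool([
  [0,0,0,-0.0088,0.0377,-0.002,1],
  [0,0,0,-0.0088,0.0377,-0.002,1],
  [0,0,0,-0.0088,0.0377,-0.002,1],
  [0,0,0,-0.0088,0.0377,-0.002,1],
  [0,0,6.75,0,0,0,1],
  [0,0,6.75,0,0,0,1],
  [0,0,6.75,0,0,0,1],
  [0,0,6.75,0,0,0,1],
])

```text
time: 21.35
tool_pos: [0.5315, 0.1578, 0.2268]
tcp_rot: [-0.713, -3.059, 0.001]
wrist_force: [-0.1, -0.9, 1.3]
width: 0.998
grip_force: 0.0
```

>>> drive_tool([
  [0,0,6.75,0,0,0,1],
  [0,0,6.75,0,0,0,1],
  [0,0,6.75,0,0,0,1],
  [0,0,6.75,0,0,0,1],
  [0,0,6.75,0,0,0,1],
  [0,0,6.75,0,0,0,1],
  [0,0,6.75,0,0,0,1],
  [0,0,6.75,0,0,0,1],
])

```text
time: 22.02
tool_pos: [0.5315, 0.1572, 0.2269]
tcp_rot: [-2.026, -2.401, 0.001]
wrist_force: [0.0, -0.8, 0.3]
width: 0.998
grip_force: 0.0
```

>>> drive_tool([
  [0,0,6.75,0,0,0,1],
  [0,0,6.75,0,0,0,1],
  [0,0,6.75,0,0,0,1],
  [0,0,6.75,0,0,0,1],
  [0,0,0,0,0,0,1],
  [0,0,0,0,0,0,1],
  [0,0,0,0,0,0,1],
])

```text
time: 22.6
tool_pos: [0.5317, 0.1572, 0.227]
tcp_rot: [-2.523, -1.872, 0.0]
wrist_force: [0.2, 1.5, -0.6]
width: 1.003
grip_force: 0.0
```

Run:
```python
from h import *
s,p,K,W=wrist();print(s["time"],s["tool_pos"],np.round(s["tcp_rot"],3),np.round(s["q"],2))
cv2.imwrite("pics/w5.png",p["color"][:,:,::-1])
for o in("dish","dish_handle"):
    r=masks_of(p,o);print(o,[(round(d["score"],2),np.round(d["bbox"]).tolist()) for d in r[:2]])
    if r:print(fit("dish",[(K,W,r[0]["mask"])],[.5625,.241,-1.868],.018))
c=p["color"].astype(int);m=(c[...,2]>c[...,0]+35)
n_,l,st,cc=cv2.connectedComponentsWithStats(m.astype(np.uint8));i=1+st[1:,4].argmax();print("blue",st[i],cc[i]);b=cv2.boxPoints(cv2.minAreaRect(np.argwhere(l==i)[:,::-1].astype(np.float32)));print(b.round(1).tolist(),[ray(K,W,q,.07).round(4).tolist() for q in b])
```

```text
22.6 [0.53174475 0.15721945 0.22697769] [-2.523 -1.872  0.   ] [ 0.24  0.04  1.87 -0.    1.23  0.54]
dish [(0.77, [205.0, 3.0, 373.0, 224.0]), (0.28, [281.0, 341.0, 410.0, 405.0])]
(array([ 0.56291089,  0.2405539 , -1.86360797]), np.float64(0.05739457528116232))
dish_handle [(0.63, [204.0, 0.0, 376.0, 225.0]), (0.54, [279.0, 70.0, 310.0, 108.0])]
(array([ 0.56277986,  0.24091244, -1.86188932]), np.float64(0.05803111188233012))
blue [283 163  14  62 822] [289.31021898 193.27250608]
[[283.0, 163.0], [296.0, 163.0], [296.0, 224.0], [283.0, 224.0]] [[0.5397, 0.1805, 0.07], [0.5497, 0.1775, 0.07], [0.5353, 0.1279, 0.07], [0.5248, 0.1311, 0.07]]
```

View pics/w5.png

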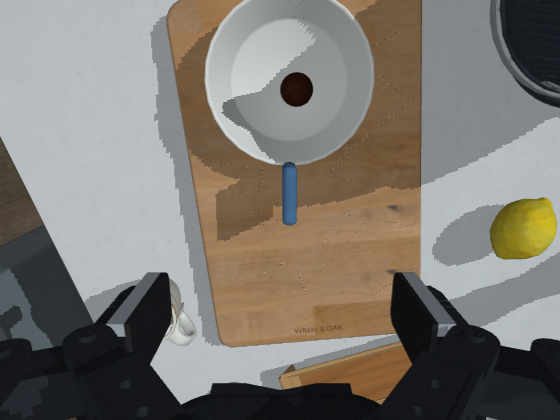

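The dish and handle (289,193) are clear between the fingers and the ball is near the dish centre. The fit gives dish (0.5628, 0.2407), yaw −1.863.

```bash
python3 -c "
from h import *
print(go([.537,.1538,.035],-.292))"
```

```text
[[-0.0018, 0.0059, 0.192], [-0.0, 0.0, -0.18], [-0.0018, 0.0059, 0.192]]
```

>>> drive_tool([
  [0,0,-0.2,-0.002,0.006,0.02,1],
  [0,0,0,0,0,0.035,1],
  [0,0,0,0,0,0.035,1],
  [0,0,0,0,0,0.035,1],
  [0,0,0,0,0,0.03,1],
  [0,0,0,0,0,0.025,1],
  [0,0,0,0,0,0.012,1],
  [0,0,0,0,0,0,1],
], force=60)

```text
time: 23.42
tool_pos: [0.5341, 0.1528, 0.0316]
tcp_rot: [-2.519, -1.872, 0.01]
wrist_force: [0.2, -0.2, 0.2]
width: 0.998
grip_force: 0.0
```

>>> drive_tool([
  [0,0,0,0,0,0,0.6],
  [0,0,0,0,0,0,0.4],
  [0,0,0,0,0,0,0.3],
  [0,0,0,0,0,0,0.25],
  [0,0,0,0,0,0,0.2],
  [0,0,0,0,0,0,0.17],
  [0,0,0,0,0,0,0.14],
  [0,0,0,0,0,0,0],
], force=60)

```text
time: 24.08
tool_pos: [0.5377, 0.1536, 0.0357]
tcp_rot: [2.522, 1.873, 0.002]
wrist_force: [-0.6, -0.3, 2.6]
width: 0.134
grip_force: 58.5
```

>>> drive_tool([
  [0,0,0,0,0,0,0],
  [0,0,0,0,0,0,0],
  [0,0,0,0,0,0,0],
  [0,0,0,0,0,0,0],
], force=110)

```text
time: 24.42
tool_pos: [0.5377, 0.1536, 0.0357]
tcp_rot: [2.522, 1.873, 0.001]
wrist_force: [-0.0, -1.9, 5.8]
width: 0.13
grip_force: 107.0
```

```bash
cat > wb.py <<'E'
from h import *
s,p,K,W=wrist();print(s["time"],s["tool_pos"],np.round(s["tcp_rot"],3),np.round(s["q"],2),np.round(s["wrist_force"],1),s["width"],s["grip_force"])
c=p["color"].astype(int);m=(c.max(2)<90)&(c[...,0]>c[...,2]+5)
n_,l,st,cc=cv2.connectedComponentsWithStats(m.astype(np.uint8));print("brown",[(st[i].tolist(),cc[i].round(1).tolist()) for i in range(1,n_) if st[i,4]>150][:6])
r=masks_of(p,"dish");print([(round(d["score"],2),np.round(d["bbox"]).tolist()) for d in r[:2]])
E
python3 wb.py
```

```text
24.4167 [0.53766753 0.1535784  0.03568851] [2.522e+00 1.873e+00 1.000e-03] [ 0.23  0.25  2.02 -0.    0.87  0.53] [-0.  -1.9  5.8] 0.1297306775275648 107.03924417495728
brown [([260, 20, 79, 85, 5210], [298.7, 62.2])]
[(0.79, [66.0, 3.0, 498.0, 388.0])]
```

Gripped. Lifting straight up, gently.

>>> drive_tool([
  [0,0,0,0,0,-0.003,0],
  [0,0,0,0,0,-0.006,0],
  [0,0,0,0,0,-0.009,0],
  [0,0,0,0,0,-0.011,0],
  [0,0,0,0,0,-0.012,0],
  [0,0,0,0,0,-0.012,0],
  [0,0,0,0,0,-0.012,0],
  [0,0,0,0,0,-0.012,0],
])

```text
time: 25.18
tool_pos: [0.5374, 0.1537, 0.1138]
tcp_rot: [2.522, 1.873, 0.002]
wrist_force: [-0.2, 0.7, -2.8]
width: 0.126
grip_force: 107.1
```

>>> drive_tool([
  [0,0,0,0,0,-0.012,0],
  [0,0,0,0,0,-0.012,0],
  [0,0,0,0,0,-0.011,0],
  [0,0,0,0,0,-0.009,0],
  [0,0,0,0,0,-0.006,0],
  [0,0,0,0,0,-0.003,0],
  [0,0,0,0,0,0,0],
  [0,0,0,0,0,0,0],
])

```text
time: 25.85
tool_pos: [0.5368, 0.1535, 0.1646]
tcp_rot: [-2.522, -1.873, 0.001]
wrist_force: [-0.2, -1.0, -3.0]
width: 0.126
grip_force: 107.0
```

```bash
python3 wb.py
python3 - <<'E'
from h import *
s,T=tool();A={n:read_camera(n) for n in("scene","side")}
v=[(*cam(A[n]),masks_of(A[n],"dish_handle")[0]["mask"]) for n in A]
for k in(0,1):
  for z in(.14,.147,.154):print(k,z,fit("dish",[v[k]],[.563,.241,-1.863],z))
E
```

```text
25.85 [0.53679024 0.15352973 0.16464613] [-2.522e+00 -1.873e+00  1.000e-03] [ 0.23  0.1   1.93 -0.    1.12  0.53] [-0.2 -1.  -3. ] 0.12578280082079077 107.04752326011658
brown [([260, 21, 78, 84, 5157], [298.7, 62.7]), ([523, 217, 37, 58, 420], [535.4, 239.9])]
[(0.85, [65.0, 0.0, 495.0, 386.0])]
0 0.14 (array([ 0.55948643,  0.24996246, -1.74904946]), np.float64(0.4742626854735299))
0 0.147 (array([ 0.55499738,  0.23960376, -1.78680973]), np.float64(0.4781113290089003))
0 0.154 (array([ 0.54842268,  0.23171347, -1.79941628]), np.float64(0.48293175673668265))
1 0.14 (array([ 0.57470442,  0.23637635, -1.98242796]), np.float64(0.5171257241589593))
1 0.147 (array([ 0.57529484,  0.22481292, -1.96541207]), np.float64(0.5241369003138544))
1 0.154 (array([ 0.57453367,  0.21229102, -1.94858163]), np.float64(0.5316801718246608))
```

The lift is clean: dish level, ball unmoved relative to the tool. I'll check the board direction from the stored wrist shot before turning.

Run:
```python
from h import *
p=read_camera("wrist");K=np.array(p["intrinsics"]);T=np.eye(4);T[:3,:3]=R.from_rotvec([-2.523,-1.872,0]).as_matrix();T[:3,3]=[.53174,.15722,.22698];W=T@np.array(p["mount"])
im=cv2.imread("pics/w5.png").astype(int)
wood=(im[...,2]-im[...,0]>30)   # red-blue
def edge(rows,side):
    P=[]
    for r in rows:
        x=np.nonzero(wood[r,150:440])[0]
        if len(x):P.append(ray(K,W,(150+(x.min() if side<0 else x.max()),r),.018)[:2])
    P=np.array(P);v=cv2.fitLine(P.astype(np.float32),cv2.DIST_HUBER,0,.01,.01).ravel();print(np.arctan(v[1]/v[0]),len(P),P[0].round(3),P[-1].round(3))
edge(range(40,320,4),-1);edge(range(40,320,4),1)
P=[]
for c in range(240,395,4):
    y=np.nonzero(~wood[280:,c])[0];P.append(ray(K,W,(c,280+y.min()-1),.018)[:2])
v=cv2.fitLine(np.array(P,np.float32),cv2.DIST_HUBER,0,.01,.01).ravel();print("end",np.arctan(v[1]/v[0])+np.pi/2)
```

```text
1.3750665 70 [0.474 0.304] [0.422 0.037]
1.3781694 70 [0.682 0.241] [ 0.6   -0.017]
end 1.3761663
```

Board yaw is 1.376, so squarely across needs an 84.4° clockwise turn. I'll turn about the dish axis so the ball stays put.

>>> drive_tool([
  [0,0,1,0,-0.0016,0,0],
  [0,0,2,0,-0.0032,0,0],
  [0,0,3,0,-0.0048,0,0],
  [0,0,3.5,0,-0.0056,0,0],
  [0,0,3.5,0,-0.0056,0,0],
  [0,0,3.5,0,-0.0056,0,0],
  [0,0,3.5,0,-0.0056,0,0],
  [0,0,3.5,0,-0.0056,0,0],
])

```text
time: 26.87
tool_pos: [0.5033, 0.1706, 0.165]
tcp_rot: [-2.853, -1.315, 0.001]
wrist_force: [0.2, 0.1, -2.0]
width: 0.128
grip_force: 107.0
```

>>> drive_tool([
  [0,0,3.5,0,-0.0056,0,0],
  [0,0,3.5,0,-0.0056,0,0],
  [0,0,3.5,0,-0.0056,0,0],
  [0,0,3.5,0,-0.0056,0,0],
  [0,0,3.5,0,-0.0056,0,0],
  [0,0,3.5,0,-0.0056,0,0],
  [0,0,3.5,0,-0.0056,0,0],
  [0,0,3.5,0,-0.0056,0,0],
])

```text
time: 27.53
tool_pos: [0.4763, 0.206, 0.1649]
tcp_rot: [-3.086, -0.585, 0.001]
wrist_force: [-0.1, -0.3, -2.9]
width: 0.124
grip_force: 107.0
```

>>> drive_tool([
  [0,0,3.5,0,-0.0056,0,0],
  [0,0,3.5,0,-0.0056,0,0],
  [0,0,3.5,0,-0.0056,0,0],
  [0,0,3.5,0,-0.0056,0,0],
  [0,0,3.5,0,-0.0056,0,0],
  [0,0,3.5,0,-0.0056,0,0],
  [0,0,3.5,0,-0.0056,0,0],
  [0,0,3.5,0,-0.0056,0,0],
])

```text
time: 28.2
tool_pos: [0.4691, 0.2499, 0.165]
tcp_rot: [-3.136, 0.179, 0.001]
wrist_force: [-0.0, 0.3, -3.2]
width: 0.125
grip_force: 107.0
```

```bash
python3 wb.py; python3 -c "
from h import *
s,T=tool();print(T[:3,:3].round(4).tolist(),go(T[:3,3],-1.7655)[1])"
```

```text
28.2 [0.46912581 0.24989544 0.16497951] [-3.136e+00  1.790e-01  1.000e-03] [0.44 0.05 1.98 0.   1.12 2.13] [-0.   0.3 -3.2] 0.1245197370923135 107.01607704162598
brown [([261, 21, 78, 85, 5187], [299.3, 62.7]), ([0, 254, 43, 147, 3201], [13.9, 343.1]), ([491, 275, 41, 34, 537], [510.0, 290.6]), ([532, 352, 28, 30, 431], [550.1, 362.4])]
[(0.6, [64.0, 2.0, 496.0, 391.0])]
[[0.9939, -0.1099, -0.0002], [-0.1099, -0.9939, 0.0007], [-0.0003, -0.0006, -1.0]] [-0.04, 0.02, 4.84]
```

>>> drive_tool([
  [0,0,2.5,0,-0.004,0,0],
  [0,0,1.6,0,-0.0025,0,0],
  [0,0,0.7,0,-0.001,0,0],
  [0,0,0,0,0,0,0],
  [0,0,0,0,0,0,0],
  [0,0,0,0,0,0,0],
  [0,0,0,0,0,0,0],
  [0,0,0,0,0,0,0],
])

```text
time: 28.97
tool_pos: [0.4705, 0.2568, 0.165]
tcp_rot: [3.127, -0.303, -0.0]
wrist_force: [0.5, -0.1, -2.3]
width: 0.125
grip_force: 107.1
```

```bash
python3 wb.py
python3 - <<'E'
from h import *
s,T=tool();print(T[:3,:3].round(4).tolist(),go(T[:3,3],-1.7655)[1],np.abs(s["joint_vel"]).max())
A=read_camera("scene");r=masks_of(A,"scoop");print([(round(d["score"],2),d["bbox"]) for d in r[:2]])
for o in("mug","lemon","tin"):
    r=masks_of(A,o);print(o,[np.round(d["bbox"]).tolist() for d in r[:1]])
E
```

```text
28.9667 [0.47047284 0.25676653 0.16502664] [ 3.127 -0.303 -0.   ] [0.45 0.05 1.97 0.   1.12 2.22] [ 0.5 -0.1 -2.3] 0.12498668951917058 107.14735865592957
brown [([261, 21, 78, 85, 5189], [299.3, 63.1]), ([0, 232, 58, 169, 4992], [19.1, 333.0]), ([511, 258, 38, 33, 499], [528.5, 273.7])]
[(0.85, [65.0, 0.0, 498.0, 388.0])]
[[0.9813, -0.1923, -0.0], [-0.1923, -0.9813, -0.0], [-0.0, 0.0, -1.0]] [0.0, 0.0, 0.07] 0.0026996035324154616
[(0.84, [363.4, 276.0, 401.8, 325.8]), (0.57, [382.0, 185.2, 411.9, 218.2])]
mug [[183.0, 240.0, 223.0, 276.0]]
lemon [[287.0, 159.0, 305.0, 183.0]]
tin [[381.0, 184.0, 412.0, 217.0]]
```

Everything is still, level and square, with the ball in the middle and the bystanders unmoved. Handing in.

```bash
python3 -c "
from workcell import workorder;print(workorder.finish_job())"
```

```text
the job is handed in; nothing more can be done
None
```

The job is handed in at about 29 s: the chocolate rests in the middle of the dish, which is held level about 13 cm above the board with its handle squarely across; the scoop lies flat on the worktop, and the mug, lemon and tin are where they were.

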